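Pin the clamp lever to the cylinder fork

TASK

The pneumatic tube clamp has to be coupled up again: swing its red lever round against the rest stop so that the eye sits between the two ears of the cylinder's fork with the holes in line, then take the thick pin with the orange grip out of the rack and lower it through both ears and the eye until its shoulder rests flat on the fork. Guide the pin home rather than letting it fall, and leave the pin with the black grip in its rack and the other things on the bench alone.

Things in the scene. Friction and masses are not known exactly. Their poses are not given: they have to be found in the camera images.
- fixture: Pneumatic tube clamp on a dark 300 x 415 x 12 mm plate fixed to the bench. Origin: on the bench surface straight below the hole of the cylinder's fork. z is up; +y runs along the piston rod from the fork to the cylinder, +x from the fork to the lever's pivot post (120 mm away, its bolt head 76 mm high). A grey rest-stop block at x 165, y -48 mm is 64 mm high, a V-block at x 195, y 125 mm 72 mm high.
- fork_top (a point): Centre of the upper ear's hole, at the ear's top face, 73 mm above the bench: the pin's shoulder rests here. Axes as the fixture. The two level steel ears, 8 mm thick and 32 mm wide along x, lie 41-49 and 65-73 mm above the bench, with a vertical 16.5 mm through hole each. They end 19 mm from the hole axis on the -y side (open end); on the +y side the slot closes after 32 mm.
- lever (a joint): Angle of the red lever, rad: 0 = against its rest stop, the eye in line with the fork's holes; positive = swung out of the fork's open end (eye towards the fixture's -y, the lever turning counter-clockwise seen from above). Travel 0 to 0.72. Vertical axis, light friction (about 1 N at the eye); it stays where it is left. The bar lies 50-64 mm above the bench.
- lever_eye (a point): Centre of the 16.5 mm vertical through hole in the lever's round eye (outside diameter 35 mm, 14 mm thick), at mid thickness, 57 mm above the bench, 120 mm from the pivot axis. Its x axis points from the eye along the lever to the pivot; its y axis is level, across the lever, on the side towards the fork.
- cylinder_front (a point): Middle of the cylinder's front cover at rod height (57 mm), 104 mm along +y from the fork's hole axis; axes as the fixture. The grey and aluminium cylinder is 65 mm square, reaches 90 mm above the bench (brass and blue air fittings to 106 mm) and runs 130 mm on from here. Rod 20 mm.
- lever_side (a point): Middle of the lever's long side face away from the fork (axes as lever_eye), 60 mm from the pivot axis, 57 mm above the bench; pushing square on this face swings the lever towards the fork. The lever bar is 30 mm wide, 14 mm thick; nothing stands beside it there, and the plate's top is 12 mm above the bench.
- rack: Aluminium block 150 x 50 x 60 mm, screwed to the bench, origin at the centre of its underside, x along its length. Three vertical 17 mm through holes in its top, 50 mm apart along x, the middle one empty. The pins hang in the end holes with their shoulders resting on its top face, 60 mm above the bench.
- pin: Thick clevis pin with the orange grip, upright in an end hole of the rack, about 0.13 kg. Origin on its axis at the underside of its shoulder; z points from nose to grip. Below: steel shank, 15 mm diameter, 46 mm long, the last 8 mm tapering to a 7 mm nose. Above: steel shoulder of 26 mm diameter, 5 mm high, then the orange grip, a 22 mm diameter cylinder from 5 to 37 mm above the origin.
- pin_nose (a point): Lowest point of the orange pin's nose, 46 mm below the pin's origin on its axis.
- spare_pin: A thinner 12 mm pin with a black 18 mm diameter grip, otherwise alike, standing in the rack's other end hole. Leave it in the rack.
- tube: Offcut of steel tube standing on the bench, 40 mm diameter, 70 mm high, origin at the centre of its underside. Leave it.
- spanner: Open-ended spanner lying on the bench, about 210 mm long (along its x), 8 mm thick, origin at its middle on the bench. Leave it.
- can: Small white and yellow aerosol can standing on the bench, 52 mm diameter, 150 mm high, origin at the centre of its underside. Leave it.
Things that resemble listed ones, but are neither listed nor needed, are in the scene too. What is meant by the pin is not blue, pink or yellow, and is the smaller of those in its own colour.

How it is judged (in metres and radians):
At the end, for the whole second after the job is handed in: The lever is against its rest stop (joint under 0.03 rad) and the orange pin stands at rest, nose down and square (within 0.06 rad), through both fork ears and the lever's eye, its axis within 4 mm of the fork's hole and within 5 mm of the eye, its shoulder resting on the upper ear (within 3 mm) (value of joint lever below 0.03 rad and horizontal distance between pin and fork_top below 0.004 m and horizontal distance between pin_nose and lever_eye below 0.005 m and z of pin in the frame of fork_top between -0.003 and 0.003 m and angle between the z axis of pin and the z axis of fixture, either way round below 0.06 rad and height (world z) of pin_nose below 0.035 m and linear speed of pin below 0.02 m/s); the robot touches nothing.
It fails at once if the orange pin falls freely faster than 0.55 m/s (dropped from more than about 15 mm) (linear speed of pin above 0.55 m/s and contact force between the fingers and pin below 0.3 N).
It fails at once if the black-grip pin is taken out of its place (moved more than 15 mm) (distance of spare_pin from where it was at the start of the episode above 0.015 m).
It fails at once if the tube, spanner or can is pushed more than 20 mm or the tube or can tipped over (distance of any of tube, spanner, can from where it was at the start of the episode above 0.02 m or angle between any of tube, can's own z axis and vertical above 0.5 rad).
It also fails if it takes over 54 s, if anything falls off the work surface, if the arm or the gripper's body presses on something with over 40 N, if the wrist force passes 120 N, or if a joint passes its speed limit or range.

ROBOT

A 6-joint arm with a two-finger parallel gripper is mounted at the origin on the work surface. World frame = base frame: x ahead of the robot, y to its left, z up, the work surface at z = 0. Lengths are in mm, angles in rad, forces in N, time in s.
With the tool pointing down it reaches from about 350 to 975 mm from the base axis. Payload 7.1 kg.
Tool frame: the origin (TCP) lies on the front face of the gripper's body, between the roots of the fingers; the fingertips stand 80 mm ahead of it and the grasp point (between the pads) lies 61 mm ahead of it (env.tips_ahead is the distance from the TCP to the fingertips, in mm); z points along the fingers, y is the direction in which the jaws open and shut (so a half turn about z gives the same grasp; the last joint's range is limited). The gripper opens to 88 mm and grips with 3 to 60 N. Pads are 20 mm wide; open, the fingers measure 115 mm over their backs; the gripper's body (75 mm by 178 mm) begins 61 mm behind the grasp point.
Start: joints at [1.182, 0.423, 1.63, -0, 1.089, -0.019], TCP at [225.861, 582.745, 302.675] pointing down, gripper open.
Joint ranges: [-3, 3], [-0.9, 2.11], [0.09, 2.58], [-1.31, 4.45], [0.11, 2.69], [-2.54, 2.54]. Speed limits (rad/s): [2.39, 2.39, 3.01, 3.14, 3.14, 3.14].

INTERFACE

Orientations are given as a unit quaternion [x, y, z, w].
In Python, from station import env, set_gripper, viewer, workorder gives the robot as it stands. Calls block until the motion is done:
- env.reach(position, orientation): joint-space move of the TCP to a pose.
- env.move_l(position, rot=None, rate=150, f_stop=None): straight line of the TCP; rot=None keeps the orientation; rate is the mean speed in mm/s. With f_stop (N) it stops when the force on the tool has changed by that much, and returns True; else False.
- env.move_joints(angles): joint-space move.
- set_gripper(opening): finger opening in mm; the grip force is fixed at half the most; returns when the fingers have stopped.
- env.hold(seconds).
- env.ik(position, orientation): joint angles nearest the present ones, or None.
- env.read_state(): the state.
- viewer.camera(name): name is "side" or "top" or "wrist"; returns the picture (480x640x3 uint8, blue, green, red); there is no depth.
- viewer.camera_params(name): a dict with "fx", "fy", "cx", "cy" (pixels), "dist" ([k1, k2, p1, p2, k3] as OpenCV has them; the pictures are not rectified), "pose" (4x4, takes a point from camera to world coordinates); the wrist camera has in their place "tool_from_camera" (4x4, takes a point from camera to tool coordinates, whose origin is the TCP and whose axes are the flange's). Camera axes: x right, y up, looking along -z (the intrinsics and any distortion apply to the point x, -y, -z); pixel columns grow to the right and rows downward; lengths in mm; the calibration is good to about 2 mm. A picture is of the moment at which its call begins: read the wrist's pose just before it. camera_params takes no time and is no camera call.
A pose or a line that the arm cannot do raises env.IKError and nothing moves.
- workorder.sign_off(): hands the job in, once; it reports no verdict.
The state is a dict: "time_s": time; "qpos": joint angles; "dq": joint speeds; "tau": joint torques, N m; "tool_pos": TCP position; "orientation": TCP orientation; "force": force on the tool from outside, world axes, zero at the start; "wrist_torque": the same for the moment, N m; "width": finger opening in mm.
Only numpy, scipy, OpenCV 4.12 (cv2) and the standard library are available. Lean on these libraries where they do the work, as an engineer would, in place of code of your own. Each camera call takes 0.05 s, during which the arm holds its last target.

## Working session

There is one attempt and no reset: what is moved stays moved. The work goes in short steps, each a Python script; the robot and the scene stay as the last script left them, time stands still between calls to the robot, and variables do not carry over. Pictures are saved under pics/ and viewed, and the job is handed in when it is done.

```bash
ls; mkdir -p pics
python3 - <<'E'
from station import env, viewer
import cv2
for n in("top","side","wrist"):
    s=env.read_state(); im=viewer.camera(n); cv2.imwrite(f"pics/{n}0.png",im)
    p=viewer.camera_params(n); print(n,p)
print(s)
E
```

```text
pics
top {'fx': 559.5034640676682, 'fy': 559.5034640676682, 'cx': 310.5338913496782, 'cy': 237.76981474096215, 'dist': array([-0.12555249,  0.        ,  0.        ,  0.        ,  0.        ]), 'pose': array([[ 2.07606610e-02,  9.96840932e-01, -7.66625773e-02,
         4.72301477e+02],
       [-9.99427944e-01,  2.27397709e-02,  2.50337226e-02,
        -9.62664645e+01],
       [ 2.66979288e-02,  7.60990054e-02,  9.96742776e-01,
         1.26431463e+03],
       [ 0.00000000e+00,  0.00000000e+00,  0.00000000e+00,
         1.00000000e+00]])}
side {'fx': 437.44409119749673, 'fy': 437.44409119749673, 'cx': 309.29162376155034, 'cy': 235.7186604509512, 'dist': array([0.00518575, 0.        , 0.        , 0.        , 0.        ]), 'pose': array([[ 8.37671506e-01,  3.71069905e-01, -4.00766233e-01,
         2.36890957e+02],
       [-5.46159252e-01,  5.74557214e-01, -6.09585170e-01,
        -5.76037726e+02],
       [ 4.06441917e-03,  7.29514313e-01,  6.83953469e-01,
         6.22558273e+02],
       [ 0.00000000e+00,  0.00000000e+00,  0.00000000e+00,
         1.00000000e+00]])}
wrist {'fx': 378.3178
[... 521 characters left out ...]
0]])}
{'time_s': 0.1, 'qpos': array([ 1.18198050e+00,  4.23769794e-01,  1.63062880e+00,  2.88793362e-07,
        1.08857533e+00, -1.90594977e-02]), 'dq': array([-5.98808045e-05, -2.34437683e-03, -2.19074636e-03,  8.11349264e-04,
        1.19063390e-03, -6.42469094e-04]), 'tau': array([-4.58946361e-04, -5.45614636e+01, -2.74324679e+01,  6.44613337e-02,
        1.89036661e-02,  1.73608635e-05]), 'tool_pos': array([225.72733534, 582.38705693, 301.97000918]), 'orientation': array([ 1.83826796e-01,  9.82958408e-01, -6.76298329e-04, -1.39997739e-04]), 'force': array([ 0.53634342, -0.80085086,  0.41937486]), 'wrist_torque': array([ 0.0135213 ,  0.03732753, -0.00313036]), 'width': 87.53325703572537}
```

View pics/top0.png

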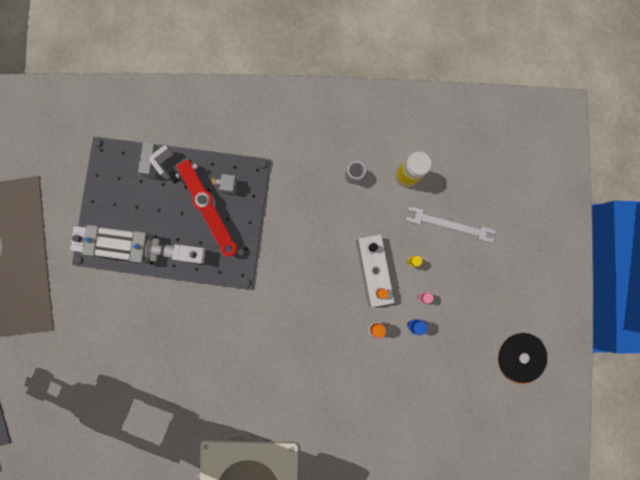

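View pics/side0.png

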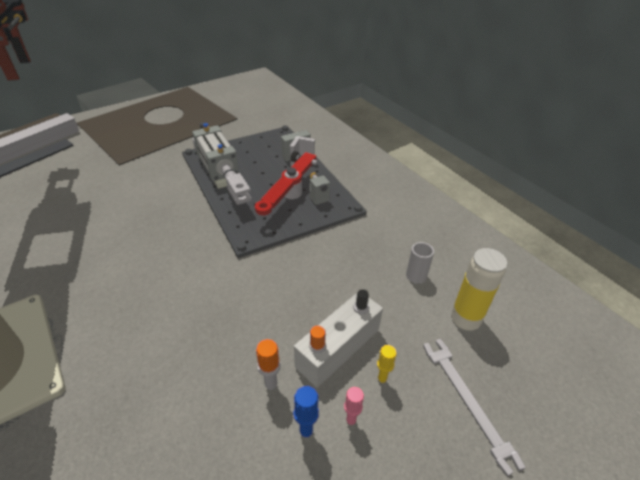

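View pics/wrist0.png

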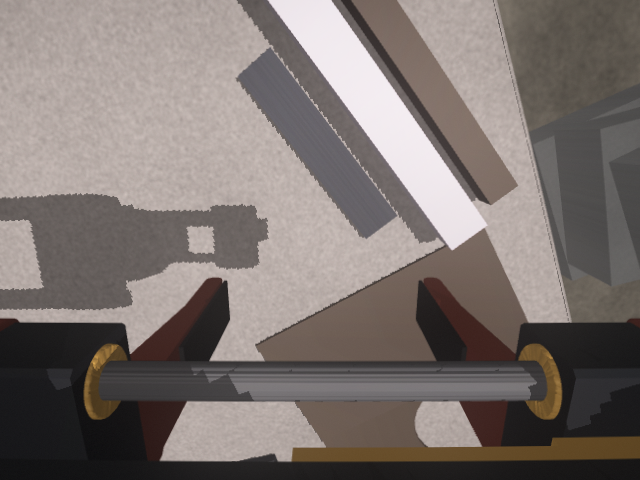

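Candidates for the pin in the top view: the orange one in the rack (383,294), a larger free-standing orange one (378,330), yellow (416,262), pink (428,298) and blue (419,327). The black-grip spare is at (373,247). By the description I choose the small orange one in the rack at (383,294), and I'll check it in a crop.

```bash
cat > h.py <<'E'
import numpy as np, cv2
from station import env, viewer, set_gripper
from scipy.spatial.transform import Rotation as R
def ray(name,uv,P=None,st=None):
    P=P or viewer.camera_params(name)
    K=np.array([[P['fx'],0,P['cx']],[0,P['fy'],P['cy']],[0,0,1]])
    n=cv2.undistortPoints(np.array(uv,float).reshape(-1,1,2),K,P['dist']).reshape(-1,2)
    d=np.c_[n[:,0],-n[:,1],-np.ones(len(n))]
    if 'pose' in P: T=P['pose']
    else:
        W=np.eye(4);W[:3,:3]=R.from_quat(st['orientation']).as_matrix();W[:3,3]=st['tool_pos'];T=W@P['tool_from_camera']
    return T[:3,3],d@T[:3,:3].T
def onz(name,uv,z,st=None):
    o,d=ray(name,uv,st=st); return o+d*((z-o[2])/d[:,2])[:,None]
def proj(name,X,st=None):
    P=viewer.camera_params(name)
    K=np.array([[P['fx'],0,P['cx']],[0,P['fy'],P['cy']],[0,0,1]])
    if 'pose' in P: T=P['pose']
    else:
        W=np.eye(4);W[:3,:3]=R.from_quat(st['orientation']).as_matrix();W[:3,3]=st['tool_pos'];T=W@P['tool_from_camera']
    T=np.linalg.inv(T)
    c=np.array(X,float).reshape(-1,3)@T[:3,:3].T+T[:3,3]
    c=c*[1,-1,-1]
    return cv2.projectPoints(c,np.zeros(3),np.zeros(3),K,P['dist'])[0].reshape(-1,2)
def blobs(im,lo,hi,amin=15):
    m=cv2.inRange(cv2.cvtColor(im,cv2.COLOR_BGR2HSV),lo,hi)
    n,l,s,c=cv2.connectedComponentsWithStats(m)
    return m,[(c[i].round(2).tolist(),s[i].tolist()) for i in range(1,n) if s[i][4]>=amin]
E
python3 - <<'E'
from h import *
t=cv2.imread('pics/top0.png'); s=cv2.imread('pics/side0.png')
a=cv2.resize(t[225:345,345:445],None,fx=4,fy=4,interpolation=cv2.INTER_CUBIC)
b=cv2.resize(s[280:440,240:400],(480,480),interpolation=cv2.INTER_CUBIC)
b=cv2.resize(b,(390,480))
cv2.imwrite('pics/cropA.png',np.hstack([a,b]))
c=cv2.resize(t[130:300,60:280],None,fx=3.5,fy=3.5,interpolation=cv2.INTER_CUBIC)
cv2.imwrite('pics/cropB.png',c)
print('orange',blobs(t,(5,180,120),(18,255,255))[1],blobs(s,(5,180,120),(18,255,255))[1])
print('red',blobs(t,(0,180,80),(4,255,255))[1])
E
```

```text
orange [([382.01, 293.18], [377, 289, 11, 9, 77]), ([377.81, 330.01], [371, 324, 15, 13, 155])] [([317.01, 336.55], [311, 327, 13, 21, 222]), ([266.37, 354.0], [257, 340, 20, 31, 454])]
red [([206.76, 207.82], [177, 160, 60, 96, 1225])]
```

View pics/cropA.png

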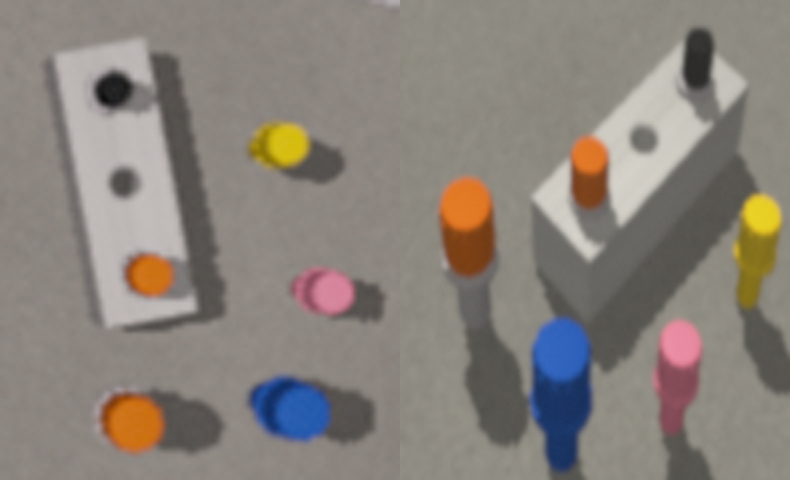

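View pics/cropB.png

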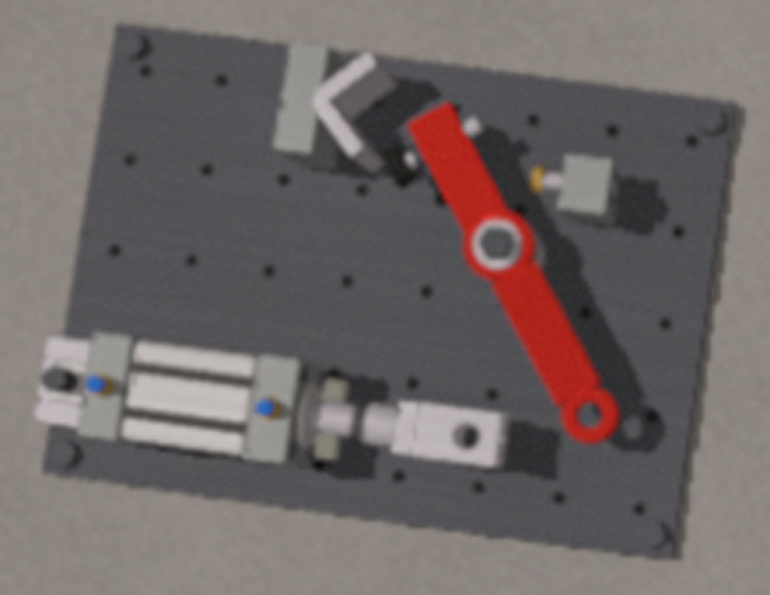

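The crop confirms it: the orange grip standing in the rack's end hole, crop (150,275), is clearly smaller than the free one at crop (132,420). The fork hole is at crop B (466,436), the pivot at (498,243), the eye at (588,413).

Run:
```python
from h import *
f=lambda x,y,x0,y0,s:((x+.5)/s-.5+x0,(y+.5)/s-.5+y0)
F=onz('top',f(466,436,60,130,3.5),73)[0];P=onz('top',f(498,243,60,130,3.5),76)[0];E=onz('top',f(588,413,60,130,3.5),64)[0]
print('fork',F,'piv',P,'eye',E,'F-P',np.linalg.norm((F-P)[:2]),'E-P',np.linalg.norm((E-P)[:2]))
u=(P-F)[:2];print('yaw x',np.arctan2(u[1],u[0])); v=(E-P)[:2]; w=-u
print('lever',np.arctan2(w[0]*v[1]-w[1]*v[0],w@v))
# cylinder direction: fork & cylinder corners: plate corners z=12
c=onz('top',[f(*p,60,130,3.5) for p in[(118,25),(742,103),(680,558),(43,473)]],12);print(c)
for i in range(4):print(c[(i+1)%4]-c[i],np.linalg.norm(c[(i+1)%4]-c[i]))
g=lambda x,y:f(x,y,345,225,4)
T=onz('top',g(152,274),97)[0];B=onz('top',g(116,88),97)[0];M=onz('top',g(125,182),60)[0]
r=onz('top',[g(*p) for p in[(54,53),(145,40),(197,311),(107,327)]],60)
print('pin',T,'spare',B,'mid',M,'rack ctr',r.mean(0),'\n',r)
# pin two-view: side crop top centre
S=(240+590/390*160/1*1-0,0)
sx=240+(589-400+.5)/390*160-.5; sy=280+(158+.5)/480*160-.5
print('side pin top',onz('side',(sx,sy),97))
```

```text
fork [523.05520274 124.10185946  73.        ] piv [641.52582433 108.3289481   76.        ] eye [539.30725829  51.12625127  64.        ] F-P 119.51599438048017 E-P 117.1357493133018
yaw x -0.13235935504051533
lever 0.6425519634740245
[[790.99797395 378.68689745  12.        ]
 [745.95335759 -35.59247523  12.        ]
 [451.07395434  -3.90556759  12.        ]
 [494.89020191 411.83115817  12.        ]]
[ -45.04461637 -414.27937269    0.        ] 416.7210291026235
[-294.87940325   31.68690764    0.        ] 296.57700952236615
[ 43.81624758 415.73672575   0.        ] 418.03933869019494
[296.10777204 -33.14426071   0.        ] 297.9569678322192
pin [ 449.43294072 -278.79301112   97.        ] spare [ 546.4570109  -258.50085985   97.        ] mid [ 498.03166682 -269.20899857   60.        ] rack ctr [ 497.83055196 -269.68612315   60.        ] 
 [[ 567.0527055  -229.62881381   60.        ]
 [ 575.26395756 -279.17325252   60.        ]
 [ 429.18822904 -309.35299051   60.        ]
 [ 419.81731576 -260.58943577   60.        ]]
side pin top [[ 444.67064204 -281.96380142   97.        ]]
```

```bash
cat >> h.py <<'E'
F=np.array([523.05,124.1]);Pv=np.array([641.5,108.3]);YAW=-0.11
UX=np.array([np.cos(YAW),np.sin(YAW)]);UY=np.array([-UX[1],UX[0]])
def down(psi): # tool z down, tool x at heading psi
    return (R.from_euler('z',psi)*R.from_euler('x',np.pi)).as_quat()
E
python3 - <<'E'
from h import *
for k in(0,np.pi,np.pi/2,-np.pi/2):
    psi=YAW+np.pi/2+k
    for nm,p,z in(('lev',Pv-60*UX-96*UY,122),('lev2',Pv-60*UX-20*UY,122),('fork',F,220),('fork2',F,150),('pin',(449.4,-278.8),145),('pin2',(449.4,-278.8),300)):
        q=env.ik([*p,z],down(psi)); print(nm,round(psi,2),None if q is None else np.round(q,2))
E
```

```text
lev 1.46 [ 0.01  0.61  1.84 -0.    0.69  0.12]
lev2 1.46 [ 0.14  0.62  1.81 -0.    0.71  0.25]
fork 1.46 [ 0.21  0.41  1.88 -0.    0.85  0.32]
fork2 1.46 [ 0.21  0.53  1.91 -0.    0.7   0.32]
pin 1.46 [-0.58  0.53  1.93 -0.    0.68 -0.47]
pin2 1.46 [-0.58  0.29  1.84  0.    1.01 -0.47]
lev 4.6 None
lev2 4.6 None
fork 4.6 None
fork2 4.6 None
pin 4.6 None
pin2 4.6 None
lev 3.03 [ 0.01  0.61  1.84  0.    0.69 -1.45]
lev2 3.03 [ 0.14  0.62  1.81  0.    0.71 -1.32]
fork 3.03 [ 0.21  0.41  1.88  0.    0.85 -1.25]
fork2 3.03 [ 0.21  0.53  1.91  0.    0.7  -1.25]
pin 3.03 [-0.58  0.53  1.93  0.    0.68 -2.04]
pin2 3.03 [-0.58  0.29  1.84  0.    1.01 -2.04]
lev -0.11 [ 0.01  0.61  1.84 -0.    0.69  1.69]
lev2 -0.11 [ 0.14  0.62  1.81 -0.    0.71  1.82]
fork -0.11 [ 0.21  0.41  1.88 -0.    0.85  1.89]
fork2 -0.11 [ 0.21  0.53  1.91 -0.    0.7   1.89]
pin -0.11 [-0.58  0.53  1.93 -0.    0.68  1.1 ]
pin2 -0.11 [-0.58  0.29  1.84 -0.    1.01  1.1 ]
```

Run:
```python
from h import *
# height of big orange: top-view ray vs side ray of top centre
o1,d1=ray('top',(378.5,331));o2,d2=ray('side',(267.5,347));d1=d1[0];d2=d2[0]
A=np.c_[d1,-d2];t=np.linalg.lstsq(A,o2-o1,rcond=None)[0];print('big orange top',o1+t[0]*d1,o2+t[1]*d2)
psi=YAW+np.pi/2;q=down(psi)
set_gripper(0)
p=Pv-60*UX-98*UY
env.reach([*p,200],q)
env.move_l([*p,122],rate=120)
print(env.read_state()['time_s'],env.read_state()['force'])
p1=Pv-60*UX-34*UY
r=env.move_l([*p1,122],rate=60,f_stop=15); s=env.read_state();print(r,s['tool_pos'],s['force'],s['time_s'])
if not r:
    p2=Pv-60*UX-12*UY
    r=env.move_l([*p2,122],rate=25,f_stop=10); s=env.read_state();print(r,s['tool_pos'],s['force'],s['time_s'])
print('fix-frame y rel pivot',(s['tool_pos'][:2]-Pv)@UY)
cv2.imwrite('pics/top1.png',viewer.camera('top')); cv2.imwrite('pics/side1.png',viewer.camera('side'))
```

```text
big orange top [ 371.2436497  -269.94839953  106.23377749] [ 371.28233254 -269.96649972  106.23311646]
4.675 [ 0.29316975 -0.36117356  0.66980303]
False [578.4106196   81.05098688 122.09689716] [-0.79837571 -0.28344431  0.23836729] 5.8917
True [578.72112614  91.12422575 121.64645604] [-0.36490417 -2.87279101  1.2487216 ] 6.425
fix-frame y rel pivot -23.9637236541986
```

Run:
```python
from h import *
t=cv2.imread('pics/top1.png');s=cv2.imread('pics/side1.png')
cv2.imwrite('pics/cropC.png',np.hstack([cv2.resize(t[130:300,100:270],(400,400),interpolation=2),cv2.resize(s[110:260,180:330],(400,400),interpolation=2)]))
env.hold(.2);x=env.read_state();print(x['force'],x['tool_pos'])
```

```text
[-0.55113886  0.32272983  0.35518554] [577.89796666  90.95133273 121.01870502]
```

View pics/cropC.png

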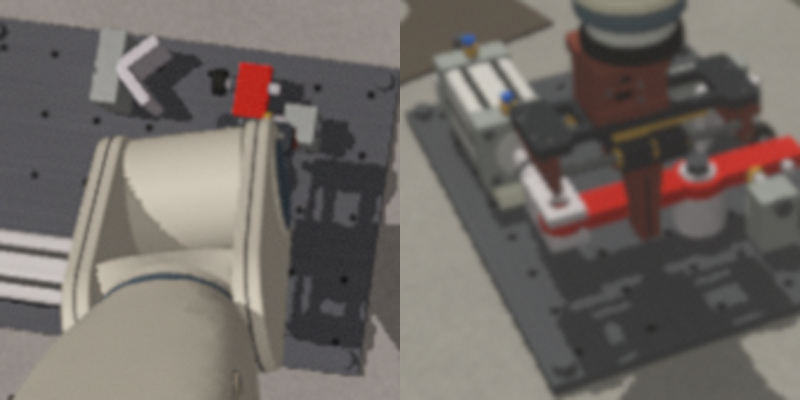

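Run:
```python
from h import *
p2=Pv-60*UX-8*UY
r=env.move_l([*p2,121],rate=15,f_stop=14); s=env.read_state();print(r,s['tool_pos'],s['force'],(s['tool_pos'][:2]-Pv)@UY)
p=Pv-60*UX-45*UY
env.move_l([*p,122],rate=120); env.move_l([*p,200],rate=150)
env.reach([*F,73+180],down(YAW+np.pi/2)); env.hold(.3)
s=env.read_state();im=viewer.camera('wrist');cv2.imwrite('pics/wf.png',im)
cv2.imwrite('pics/top2.png',viewer.camera('top'))
print(s['tool_pos'],s['orientation'],s['time_s'],proj('wrist',[[*F,73]],s))
```

```text
True [577.77853411  91.36045392 120.75137583] [ 0.08319529 -0.89800887  1.55838361] -23.832399371101832
[523.2390275  123.49735431 252.05339832] [ 7.45229297e-01  6.66807878e-01 -6.52938915e-04 -3.49188261e-04] 8.875 [[320.81250764 241.62597479]]
```

View pics/wf.png

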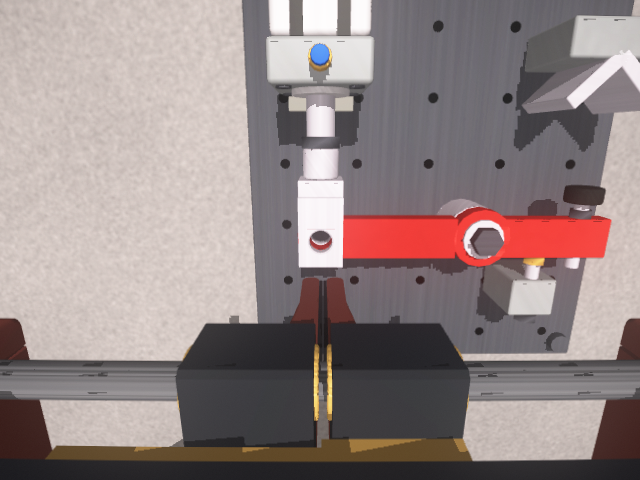

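The wrist view shows the fork hole at about (320,241), where the top-view estimate puts it. The lever is in the slot and its tail is on the stop's brass button at (533,261). I'll zoom in on the hole, then take the same hover above the pin.

Run:
```python
from h import *
im=cv2.imread('pics/wf.png')
c1=cv2.resize(im[216:266,295:345],(400,400),interpolation=2)
set_gripper(60)
pin=(449.4,-278.8)
env.reach([*pin,97+180],down(YAW+np.pi/2)); env.hold(.3)
s=env.read_state();w=viewer.camera('wrist');cv2.imwrite('pics/wp.png',w)
print(s['tool_pos'],s['orientation'],s['time_s'],proj('wrist',[[*pin,97]],s))
m,b=blobs(w,(5,180,120),(18,255,255),60);print(b)
c2=cv2.resize(w[216:266,295:345],(400,400),interpolation=2)
cv2.imwrite('pics/cmp.png',np.hstack([c1,c2]))
```

```text
[ 449.73603345 -278.24099212  276.94478333] [ 7.44550292e-01  6.67566372e-01  9.52854033e-07 -4.48055653e-05] 11.8167 [[320.46322875 242.98872697]]
[([212.22, 240.28], [189, 216, 51, 49, 1702]), ([319.0, 243.16], [304, 228, 30, 29, 609])]
```

View pics/cmp.png

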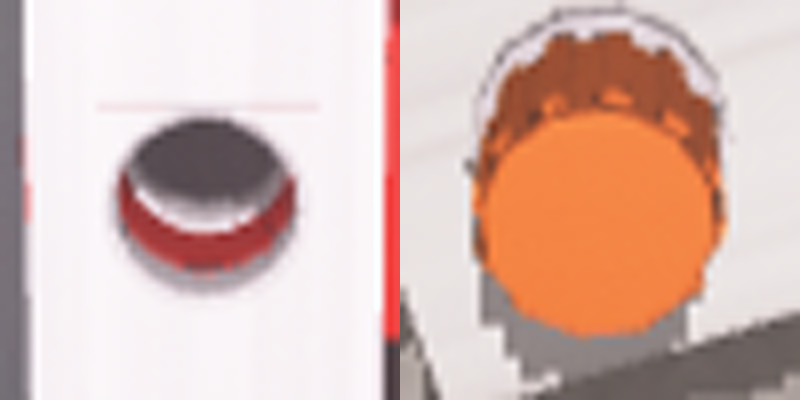

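View pics/wp.png

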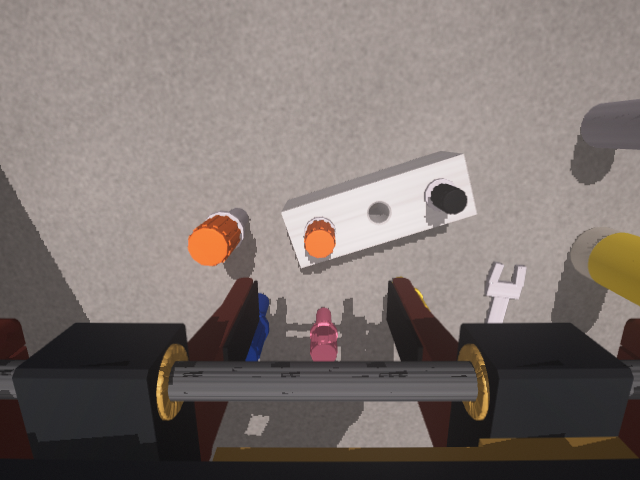

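Run:
```python
from h import *
sf=dict(tool_pos=np.array([523.2390275,123.49735431,252.05339832]),orientation=np.array([7.45229297e-01,6.66807878e-01,-6.52938915e-04,-3.49188261e-04]))
sp=dict(tool_pos=np.array([449.73603345,-278.24099212,276.94478333]),orientation=np.array([7.44550292e-01,6.67566372e-01,9.5e-07,-4.48e-05]))
print('hole',onz('wrist',(320.1,241.3),73,sf)[0]); p=onz('wrist',(319.5,243.3),97,sp)[0]; print('pin',p)
# empty middle hole and rack, spare
s=env.read_state();print(s['tool_pos'],onz('wrist',(319.5,243.3),97,s))
q=down(YAW+np.pi/2)
pin=p[:2]
env.move_l([*pin,180],rate=150)
env.move_l([*pin,147],rate=60,f_stop=10)
env.hold(.2);s=env.read_state();print(s['tool_pos'],s['force'])
set_gripper(10);env.hold(.2)
s=env.read_state();print(s['tool_pos'],s['width'],s['force'],s['time_s'])
cv2.imwrite('pics/g.png',viewer.camera('wrist'));cv2.imwrite('pics/gs.png',cv2.resize(viewer.camera('side')[240:420,220:420],None,fx=3,fy=3))
```

```text
hole [522.56971545 124.39567112  73.        ]
pin [ 448.68501328 -278.95694473   97.        ]
[ 449.67303846 -278.35163036  276.97689773] [[ 448.62623209 -279.0835065    97.        ]]
[ 448.88613485 -279.08576759  147.33690386] [-0.03890324  0.04009822 -0.61587354]
[ 448.54582201 -278.91683102  146.99400344] 21.763719757134183 [-1.9812878  -0.12448948  1.20596118] 14.45
```

View pics/g.png

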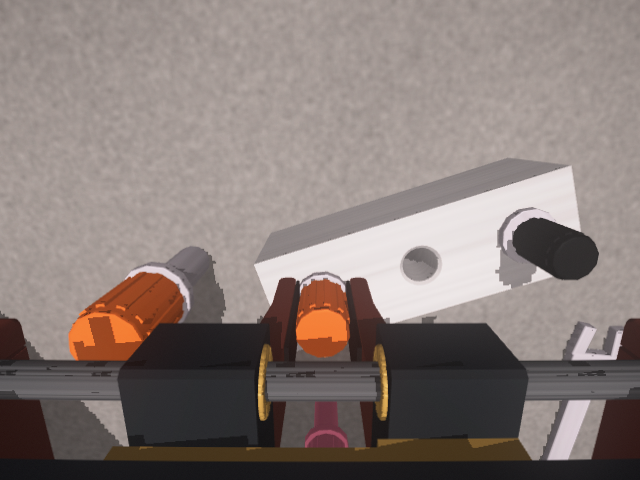

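View pics/gs.png

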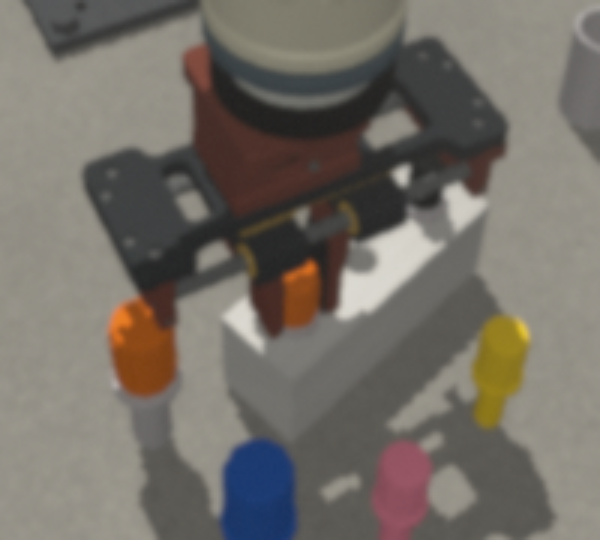

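Grasp confirmed: the jaws hold the orange grip (width 21.8 mm) with its top at (322,330), and the rack and spare pin are undisturbed. Next I lift and carry it.

Run:
```python
from h import *
q=down(YAW+np.pi/2)
s=env.read_state();x=s['tool_pos']
r=env.move_l([x[0],x[1],200],rate=70,f_stop=20);s=env.read_state();print(r,s['tool_pos'],s['force'],s['width'])
if not r:
    env.move_l([x[0],x[1],255],rate=120)
    H=np.array([522.57,124.40])
    env.reach([*H,255],q); env.hold(.2)
    env.move_l([*H,218],rate=80); env.hold(.3)
    s=env.read_state();print(s['tool_pos'],s['orientation'],s['force'],s['width'],s['time_s'])
    w=viewer.camera('wrist');cv2.imwrite('pics/h.png',w)
    cv2.imwrite('pics/hs.png',cv2.resize(viewer.camera('side')[110:260,160:330],None,fx=4,fy=4,interpolation=2))
    print('hole px',proj('wrist',[[*H,73]],s))
```

```text
False [ 448.32922016 -278.79416156  199.8296792 ] [-0.55310146  0.58077364 -0.44782843] 21.514272528895496
[522.73395661 124.45837349 218.39792342] [7.44890068e-01 6.67187118e-01 3.18311513e-04 1.84275889e-04] [-0.4691517  -0.5081582  -1.87878781] 21.105060059320838 18.6917
hole px [[320.15389684 257.27099271]]
```

View pics/h.png

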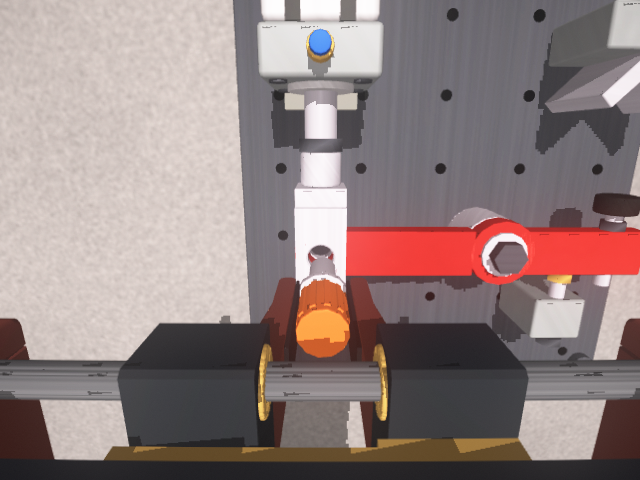

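View pics/hs.png

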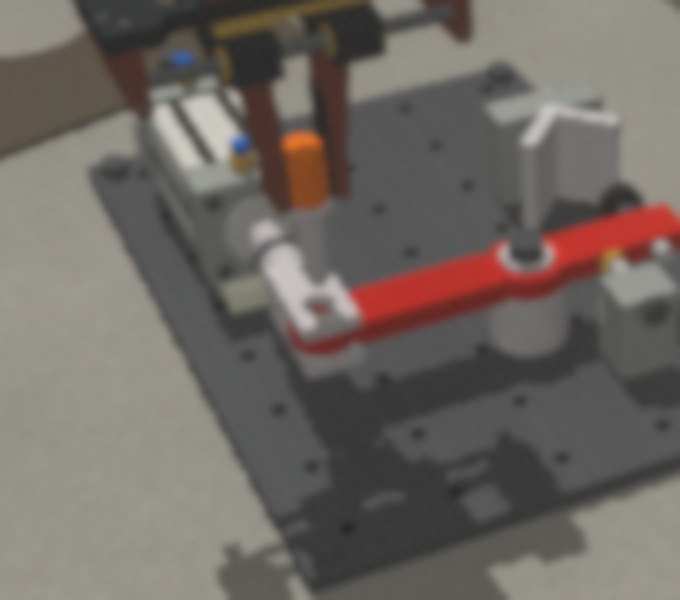

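The held pin is square and in line: grip top at (323,332), nose at (320,255) over the hole. I lower it in stages, watching the force.

Run:
```python
from h import *
H=np.array([522.57,124.40])
f0=env.read_state()['force']
for z in(207,199,191,183,175,168):
    r=env.move_l([*H,z],rate=35,f_stop=12); env.hold(.15);s=env.read_state()
    print(z,r,s['tool_pos'].round(2),(s['force']-f0).round(2),s['wrist_torque'].round(2),round(s['width'],2),s['time_s'])
    if r or np.linalg.norm((s['force']-f0))>12:break
cv2.imwrite('pics/i.png',viewer.camera('wrist'))
```

```text
207 False [522.65 124.43 207.05] [-0.45 -0.09  1.97] [-0.07  0.08 -0.03] 21.13 19.4083
199 False [522.63 124.41 199.02] [-0.08  1.43  2.06] [-0.04  0.01 -0.  ] 21.4 19.9333
191 False [522.48 124.4  190.91] [-1.28 -0.18  0.51] [-0.05  0.21  0.01] 21.36 20.4583
183 False [522.5  124.4  182.93] [-1.68  1.22  0.3 ] [-0.03  0.29  0.  ] 21.5 20.9833
175 False [522.46 124.39 174.9 ] [-1.6   1.01  0.28] [-0.07  0.41 -0.  ] 21.47 21.5083
168 False [522.48 124.38 167.89] [-1.7   0.34  0.29] [ 0.02  0.49 -0.01] 21.02 22.0083
```

Run:
```python
from h import *
H=np.array([522.4,124.40])
r=env.move_l([*H,156.5],rate=12,f_stop=8); env.hold(.2);s=env.read_state()
print(r,s['tool_pos'].round(2),s['force'].round(2),s['wrist_torque'].round(2),s['time_s'])
cv2.imwrite('pics/j.png',viewer.camera('wrist'))
cv2.imwrite('pics/js.png',cv2.resize(viewer.camera('side')[110:260,160:330],None,fx=4,fy=4,interpolation=2))
```

```text
True [522.44 124.41 159.96] [-1.24  0.36  5.94] [-0.1   0.12  0.02] 22.9417
```

View pics/j.png

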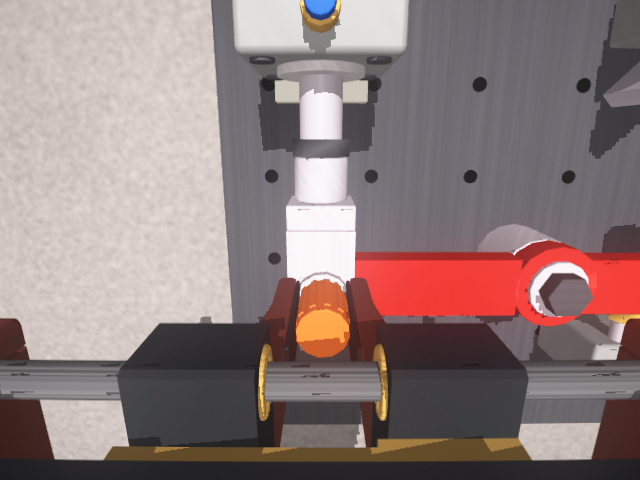

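View pics/js.png

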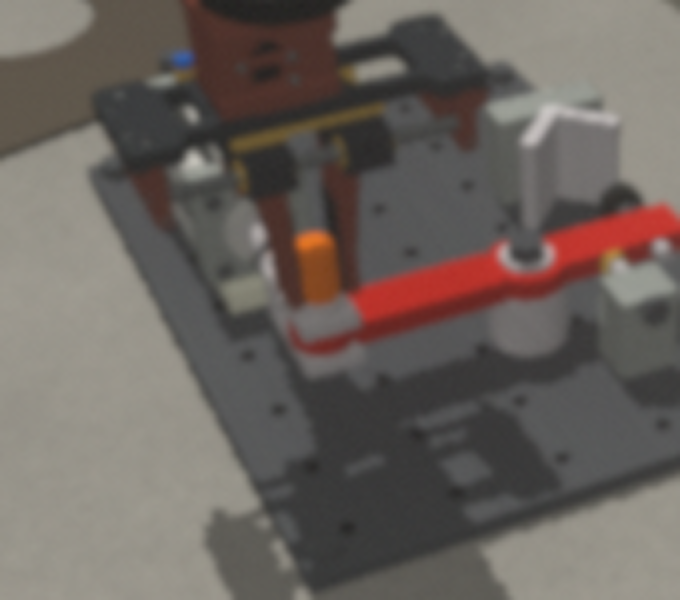

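Contact came at TCP z = 160.0 mm, exactly where the shoulder should seat (73 + 87), and the picture shows the shoulder on the ear at (322,280). I release, rise and look.

Run:
```python
from h import *
set_gripper(50);env.hold(.2)
x=env.read_state()['tool_pos'];print(x)
env.move_l([x[0],x[1],200],rate=60,f_stop=15);env.move_l([522.57,124.4,277],rate=150);env.hold(.3)
s=env.read_state();w=viewer.camera('wrist')
m,b=blobs(w,(5,180,120),(18,255,255),60);print(b,s['time_s'],s['force'])
cv2.imwrite('pics/k.png',cv2.resize(w[180:300,240:400],(800,600),interpolation=2))
cv2.imwrite('pics/ks.png',cv2.resize(viewer.camera('side')[110:260,160:330],None,fx=4,fy=4,interpolation=2))
cv2.imwrite('pics/kf.png',w)
print('expected grip top px',proj('wrist',[[522.57,124.4,110],[522.57,124.4,73]],s))
```

```text
[520.77801864 124.22913674 159.05781642]
[([326.03, 233.78], [308, 226, 31, 19, 119])] 25.675 [ 0.02530809 -0.16717463 -0.0267261 ]
expected grip top px [[322.46866956 247.20190308]
 [322.758148   233.55899484]]
```

View pics/k.png

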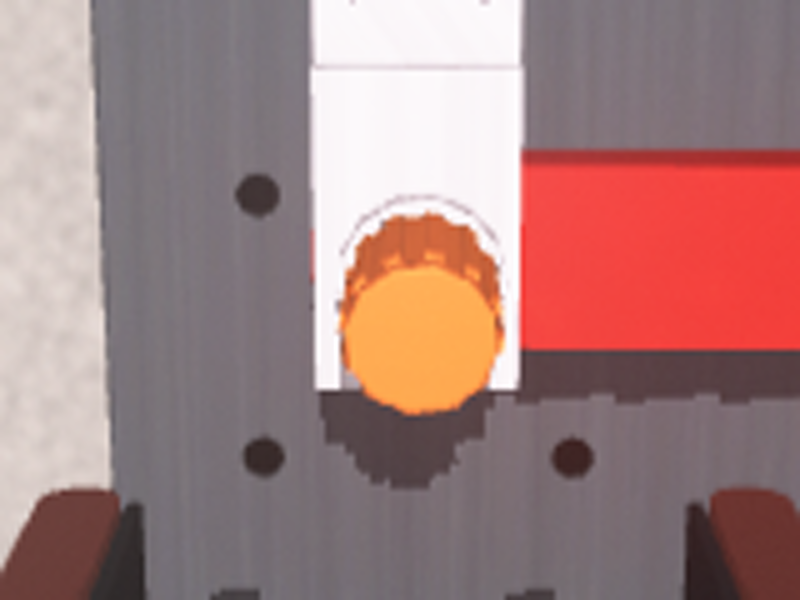

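View pics/ks.png

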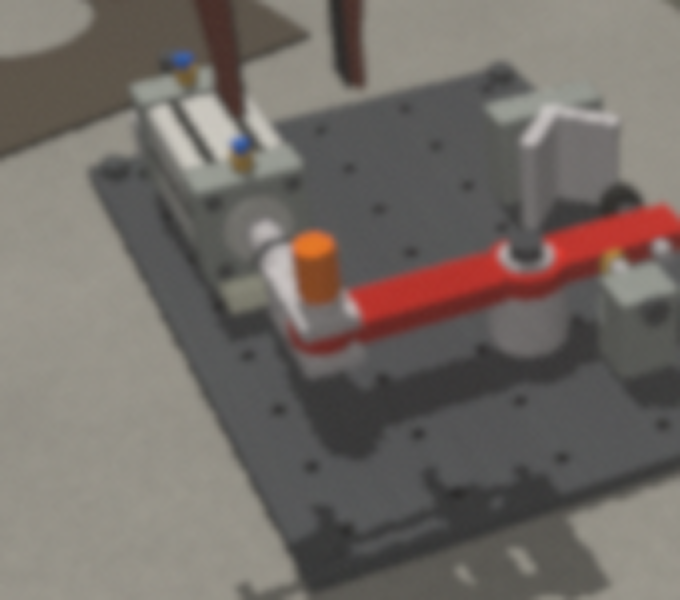

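View pics/kf.png

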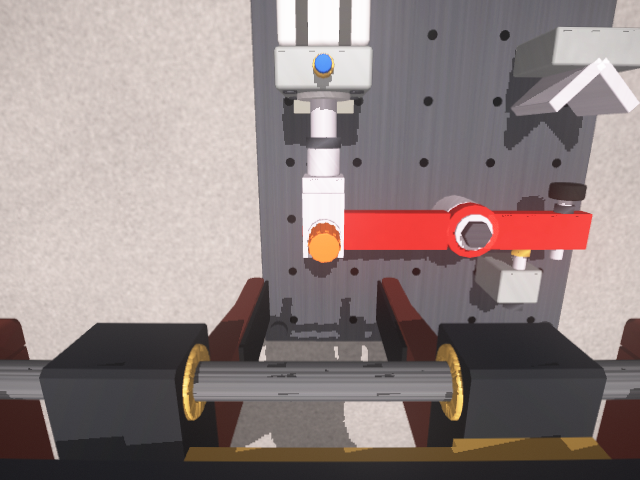

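The pin is seated: grip top at about (323.9,247.5) against the expected (322.5,247.2), shoulder flat on the fork, lever on its stop, gripper clear.

Run:
```python
from station import workorder,env
print(workorder.sign_off(), env.read_state()['time_s'])
```

```text
the job is handed in; nothing more can be done
the job is handed in; nothing more can be done
```

The clamp is coupled up again and the job is handed in, at about 26 of the 54 s allowed. I swung the lever onto its rest stop with closed fingers. Then I took the small orange pin from the rack and lowered it through both ears and the eye until its shoulder seated. It was held all the way down and only released once seated.

**Seating:** Contact came at TCP z 160.0 mm, the height expected for the shoulder resting on the fork.

**Pin position:** The final wrist picture shows the grip top 1.4 px (about 1 mm) from the fork's hole axis. That is slightly over the 0.75 mm of play in the hole, but well inside the 4 mm limit. The pin looks square and the lever is on its stop.

**Gripper:** It stood clear of everything when I handed in, about 87 mm above the pin.

**Not checked:** I did not take a last picture of the rack, tube, spanner and can. None of the moves came near the tube, spanner or can. The spare pin was undisturbed when I gripped the orange one.

**Small disagreement:** When the fingers opened, the TCP reading shifted by about 1.7 mm. The pin was still square and seated in the pictures afterwards.

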